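# Zero the mould counter, then key the depositor on

### The arm

A 6-joint arm with a two-finger parallel gripper is mounted at the origin on the work surface. World frame = base frame: x ahead of the robot, y to its left, z up, the work surface at z = 0. Lengths are in m, angles in degrees, forces in N, time in s.
With the tool pointing down it reaches from about 0.275 to 0.825 m from the base axis. Payload 4.9 kg.
Tool frame: the origin (TCP) lies on the centre line of the jaws, within the pads' length; the fingertips stand 8 mm ahead of it and the grasp point (between the pads) lies 11 mm behind it; z points along the fingers, y is the line along which they close (so a half turn about z gives the same grasp; the last joint's range is limited). The gripper opens to 85 mm and grips with 20 to 120 N. Pads are 22 mm wide; open, the fingers measure 114 mm over their backs; the gripper's body (76 mm by 85 mm) begins 54 mm behind the grasp point. The pads swing forward as they close: fully open they stand 13 mm farther back than shut.
Start: joints at [-73.293, 18.69, -11.035, 60.275, 0, 82.311], TCP at [0.227, -0.501, 0.239] pointing down, gripper open.
Joint ranges: [-152.03, 152.03], [-55.5, 102.48], [-74.3, 77.21], [-110.64, 120.58], [-84.22, 78.4], [-180, 180]. Speed limits (degrees/s): [147.25, 147.25, 180, 180, 180, 180].

### API

Orientations are given as a 3x3 rotation matrix whose columns are the frame's x, y, z axes.
In Python, from rig import sensors, viewer, order gives the robot as it stands.
- The arm moves only by the tool carry_out, never from a script. Its argument "commands" is a list of rows, each an object with "travel": the shift along the tool's x, y, z in cm, a list of three; "dr": the turn, a rotation vector about the tool's x, y, z in rad, a list of three; "grip": the finger opening in cm, from 0 to 8.54. A call has 1 to 5 rows; each row shifts and turns the commanded pose from where the row before left it, along the tool's axes as they then stand; what a row does not reach is not made up. A row lasts 1/10 s, in which the tool goes at most 50 mm and 8.59 degrees, less where a joint would pass 70% of its speed; a pose out of reach is approached as far as the arm can. A call with a gripper value outside its range is refused whole. The fingers move at their own pace and stop on an object; the grip force is fixed at half the most. Time passes only in rows, so rows that do not move let the fingers close. It gives the time, the measured TCP pose, the force, the opening and the grip force at its end, in the units of the state.
- sensors.get_state(): the state, without advancing time (a new reading comes with each control period).
- viewer.read_camera(name): name is "scene" or "top"; returns a dict with "img" (420x560x3 uint8, red, green, blue), "K" (3x3 intrinsics, pixels), "extrinsics" (4x4, takes a point from world to camera coordinates). Camera axes: x right, y down, z forward; pixel columns grow to the right and rows downward; lengths in m; the calibration is good to about 2 mm. A picture is of the moment at which its call begins. There is no depth.
- order.finish_job(): hands the job in; it is judged then, once.
Trained networks look in a picture, given as the dict that the camera call returned (one of the last four; its "shot" number tells which), for a name from the list of things; names that differ only in an ending like _2 or _b are one class to them, and where a whole thing is asked for, a point or a joint stands for the part that bears it (a point fixed in the world has none). Each returns a list of dicts, best first, with "confidence" (0 to 1); they miss things now and then, are a little off and sometimes report something else, mostly with a low value. They report only what shows in the picture. A call takes as long as a camera call. They do not tell look-alikes from the thing itself.
- viewer.spot_in(thing, picture): "point" ([x, y, z] in m, in the coordinates of the camera as it stood for that picture, good to about 4 mm: the middle of the surface that is visible of it).
- viewer.masks_of(thing, picture): "mask" (420x560 bool, what is visible of it).
- viewer.place_of(thing, picture): "point" ([x, y, z] in m, in the coordinates of the camera as it stood for that picture, good to about 4 mm: a listed point, or the origin of a listed thing).
The state is a dict: "time_s": time; "joints": joint angles; "dq": joint speeds; "joint_efforts": joint torques, N m; "tool_pos": TCP position; "orientation": TCP orientation; "wrist_force": force on the tool from outside, world axes, zero at the start; "ft_torque": the same for the moment, N m; "gripper_width": opening from 0.0 (shut) to 1.0 (fully open); "gripper_force": force on a finger pad.
Only numpy, scipy, OpenCV 4.12 (cv2) and the standard library are available. Lean on these libraries where they do the work, as an engineer would, in place of code of your own. Each camera call takes 0.05 s, during which the arm holds its last target. There are 200 camera calls.

### The job

A new batch of chocolates is starting: turn the black reset knob of the mould counter back (anticlockwise) until it is fully home at its red zero mark. Then take the yellow-handled key from its wooden holder, push it fully into the key switch and turn it a quarter turn clockwise to its stop, and leave it there. Leave the red thermostat at its setting, and leave the bottle, brushes, jar and moulds standing where they are.

Things in the scene. Friction and masses are not known exactly. Their poses are not given: they have to be found in the camera images.
- console: grey control console fixed on the steel table, a box 130 (x) by 350 (y) by 60 mm high; origin at the centre of its underside. Three control modules stand on its flat top in one row along its y axis at -105, 0 and +105 mm from its middle; which module stands where, and the modules' yaw, change from start to start.
- counter_grip (a point): mould counter: black bar knob on a round white dial plate (92 mm across, 6 mm thick) with black ticks. The bar is 64 long, 14 wide and 32 mm high, over a round foot 56 mm across; this point is on the turning axis, 97 mm above the table, 7 mm below the bar's top and 23 mm above the foot's top. Turns with the knob: its x axis lies along the bar, z up; the end with the white pointer stripe is at -x.
- counter_zero (a point): zero mark, a red stripe with a small steel pin on the rim of the counter's white dial, 41 mm from the axis, on the plate's top; fixed. The pointer stripe is over it when the counter is at zero.
- counter (a joint): angle of the counter knob in rad: 0 at the zero stop, grows clockwise seen from above (up to 3.6); turning anticlockwise brings it back to 0. It stays where it is left, friction about 0.06 N m.
- switch_mouth (a point): key switch: upright aluminium cylinder 50 mm across, 34 mm high, on a round black plate (72 mm across, 6 mm thick); this point is the centre of its top, 100 mm above the table. A straight slot 23 by 11 mm, 31 mm deep, is sunk in the top, long side along this point's x axis; z up. Turns with the cylinder.
- switch (a joint): angle of the key switch in rad: 0 = off, 1.57 = on (stop), grows clockwise seen from above; it stays where it is left, friction about 0.06 N m.
- key: key, loose, about 0.12 kg, 84 mm tall, standing upright in its holder. Origin at the centre of the blade's tip (underside), z up. From below: steel blade 20 (x) by 8 (y) by 28 mm, round collar 34 mm across at heights 28 to 34, stem to 46, then a yellow bar handle 64 (x) by 14 (y) by 38 mm from height 46 to 84. The same either way round. Fully in, the collar rests on the switch's top.
- key_collar (a point): centre of the collar's underside on the key, 28 mm above the blade's tip.
- key_grip (a point): centre of the key's yellow handle where it is to be gripped, 66 mm above the blade's tip; x along the bar.
- holder: wooden key holder fixed on the table, 75 (x) by 60 (y) by 34 mm high, slot 23 by 11 mm along x in its top; origin at the centre of its underside. On the left or the right of the console.
- thermostat_grip (a point): thermostat: bar knob of the same shape and size as the counter's but red, on a dark steel plate; not to be turned. Point on its axis, 97 mm above the table; x along the bar.
- thermostat_tip (a point): pointer end of the red thermostat bar, 32 mm from its axis.
- bottle: yellow bottle, loose, 52 mm across, 165 mm tall, behind the console (far side from the robot); origin at the centre of its underside.
- brushes: red cup holding brushes, loose, 72 mm across, 200 mm tall with the brushes, behind the console; origin at the centre of its underside.
- jar: blue jar, loose, 56 mm across, 85 mm tall, in front of the console; origin at the centre of its underside.
- moulds: stack of two filled chocolate moulds, loose, 200 (x) by 110 (y) by 60 mm high, on the other side of the console from the key holder; origin at the centre of its underside.
Mind the look-alikes: they are no part of the job. Leave any purple look-alike of the key alone.

How it is judged:
By the outcome, as a careful person would: the job done as asked, in the order asked, and still so for the second after the job is handed in, with the robot touching nothing.
It also fails if it takes over 67 s, if anything falls off the work surface, if the arm or the gripper's body presses on something with over 40 N, if the wrist force passes 120 N, or if a joint passes its speed limit or range.

## Working session

There is one attempt and no reset: what is moved stays moved. The work goes in short steps, Python scripts to look and compute and a tool call to move; the robot and the scene stay as the last step left them, time stands still between calls to the robot, and variables do not carry over. Pictures are saved under pics/ and viewed, at most 10 in all, crops included, and the job is handed in when it is done.

Besides the shell and the picture viewer there is one more tool, called after "Request:" as name(argument=value, ...) on one line, values as JSON. carry_out: Moves the arm, as the interface text tells. Its arguments: {"type":"object","properties":{"commands":{"type":"array"}},"required":["commands"]}

```bash
mkdir -p pics; cat > h.py <<'E'
from rig import sensors, viewer, order
import numpy as np, cv2
def toW(p,pt):
    return (np.linalg.inv(p["extrinsics"])@np.r_[pt,1])[:3]
def pix(p,w):
    c=(p["extrinsics"]@np.r_[w,1])[:3]; u=p["K"]@c; return u[:2]/u[2]
def ray(p,u,v,z):
    T=np.linalg.inv(p["extrinsics"]); d=T[:3,:3]@np.linalg.inv(p["K"])@np.array([u,v,1.]); o=T[:3,3]
    return o+d*(z-o[2])/d[2]
def save(p,n,box=None,s=1):
    im=p["img"]
    if box: im=im[box[1]:box[3],box[0]:box[2]]
    cv2.imwrite(n,cv2.resize(im[:,:,::-1],None,fx=s,fy=s,interpolation=cv2.INTER_CUBIC))
E
python3 - <<'E'
from h import *
np.set_printoptions(precision=4,suppress=True)
for n in("top","scene"):
    p=viewer.read_camera(n); save(p,f"pics/{n}0.png",s=1.4)
    for t in "console counter_grip counter_zero switch_mouth key key_grip key_collar holder thermostat_grip thermostat_tip bottle brushes jar moulds".split():
        print(n,t,[(toW(p,d["point"]).round(4),round(d["confidence"],2)) for d in viewer.place_of(t,p)][:3])
print(sensors.get_state())
E
```

```text
top console [(array([0.5391, 0.0206, 0.0028]), 0.72)]
top counter_grip [(array([0.5364, 0.1225, 0.0954]), 0.86)]
top counter_zero [(array([0.4967, 0.124 , 0.0667]), 0.96), (array([0.5376, 0.1213, 0.0956]), 0.27)]
top switch_mouth [(array([ 0.5395, -0.0845,  0.0992]), 0.74), (array([0.5363, 0.0198, 0.0039]), 0.24)]
top key [(array([ 0.4348, -0.3459,  0.0045]), 0.5), (array([ 0.4962, -0.4674,  0.001 ]), 0.49)]
top key_grip [(array([ 0.498 , -0.4669,  0.0693]), 0.73), (array([ 0.6825, -0.0902,  0.0026]), 0.54), (array([ 0.4379, -0.3499,  0.0692]), 0.53)]
top key_collar [(array([ 0.4992, -0.4664,  0.0292]), 0.75), (array([ 0.4329, -0.3525,  0.0361]), 0.62)]
top holder [(array([ 0.433 , -0.3517, -0.0009]), 0.59)]
top thermostat_grip [(array([0.5351, 0.0195, 0.0924]), 0.78)]
top thermostat_tip [(array([0.5129, 0.0359, 0.0928]), 0.51), (array([ 0.6834, -0.0899,  0.0046]), 0.4), (array([0.4949, 0.1192, 0.0666]), 0.37)]
top bottle [(array([0.6878, 0.1165, 0.0036]), 0.67)]
top brushes [(array([ 0.6846, -0.0887,  0.0006]), 0.77)]
top jar [(array([ 0.3903, -0.0262, -0.0016]), 0.49)]
top moulds [
[... 1065 characters left out ...]
68), (array([ 0.4323, -0.3464, -0.0045]), 0.24)]
scene jar []
scene moulds [(array([ 0.4529,  0.3497, -0.0011]), 0.96)]
{'time_s': 1.5, 'joints': array([-73.2924,  18.6905, -11.0354,  60.2761,  -0.0015,  82.3121]), 'dq': array([-0.0466,  0.059 ,  0.0516,  0.0484,  0.0124, -0.0571]), 'joint_efforts': array([  0.0003, -44.3323,  26.275 ,   0.0011,  -0.0001,  -0.    ]), 'tool_pos': array([ 0.2272, -0.5009,  0.2393]), 'orientation': array([[ 0.9107,  0.413 , -0.    ],
       [ 0.413 , -0.9107,  0.    ],
       [-0.    , -0.    , -1.    ]]), 'wrist_force': array([ 0.3109, -0.2831,  0.4352]), 'ft_torque': array([-0.0172, -0.047 , -0.005 ]), 'gripper_force': 0.0, 'gripper_width': 0.998548547416984}
```

View pics/top0.png

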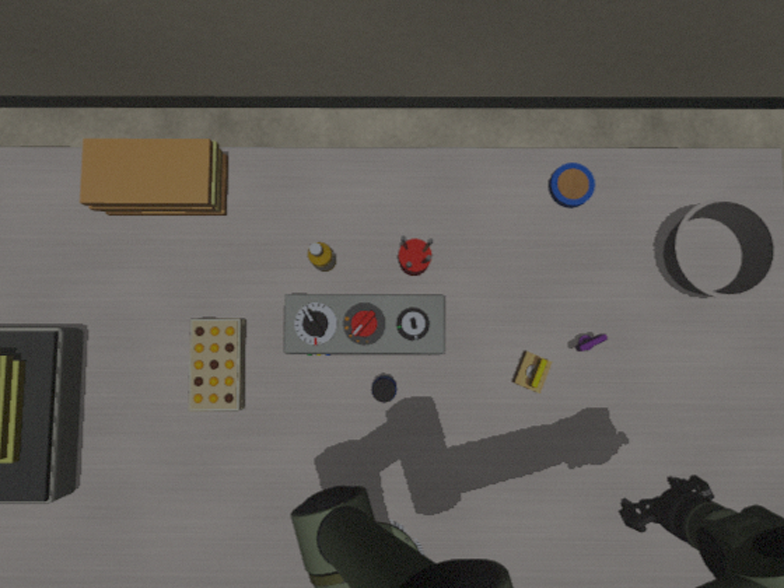

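View pics/scene0.png

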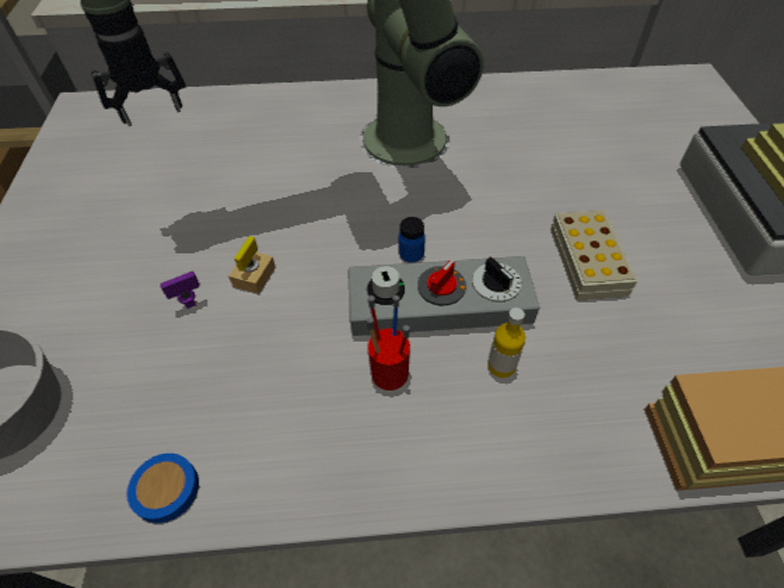

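The top view shows the console with the counter (about 315,322), thermostat (363,324) and switch (413,323). The yellow key is in its holder at 535,372, and the purple look-alike is at 590,342. I'll zoom in next to get the angles.

```bash
cat >> h.py <<'E'
def rect(p,cx,cy,z,half=0.06,n=300):
    # rectified patch at height z: image right = -y, up = +x (as the top view)
    w=np.array([[cx+half,cy+half,z],[cx+half,cy-half,z],[cx-half,cy-half,z],[cx-half,cy+half,z]])
    s=np.float32([pix(p,a) for a in w]); d=np.float32([[0,0],[n,0],[n,n],[0,n]])
    return cv2.warpPerspective(p["img"],cv2.getPerspectiveTransform(s,d),(n,n),flags=cv2.INTER_CUBIC)
def barang(p,name,z,near):
    best=None
    for d in viewer.masks_of(name,p):
        v,u=np.nonzero(d["mask"]); 
        w=np.array([ray(p,a,b,z)[:2] for a,b in zip(u,v)])
        m=w.mean(0)
        if np.linalg.norm(m-near)<0.05:
            rc=cv2.minAreaRect((w*1000).astype(np.float32))
            b=cv2.boxPoints(rc); e=max([b[1]-b[0],b[2]-b[1]],key=np.linalg.norm)
            return d["confidence"],len(u),m.round(4),np.array(rc[0]).round(1),np.array(rc[1]).round(1),np.degrees(np.arctan2(e[1],e[0])).round(1)%180
E
python3 - <<'E'
from h import *
R=[]
for n in("top","scene"):
    p=viewer.read_camera(n)
    R.append(np.hstack([rect(p,.537,.1235,.104),rect(p,.540,-.083,.100)]+[rect(p,.435,-.348,.084)]))
    print(n,barang(p,"key_grip",.08,np.array([.435,-.348])),barang(p,"counter_grip",.1,np.array([.537,.1235])),barang(p,"holder",.034,np.array([.435,-.348])))
im=np.vstack(R); im=cv2.resize(im,(800,533)); 
for i in range(3):
    for j in range(2): cv2.circle(im,(133+i*267,133+j*267),2,(0,255,0),-1)
cv2.imwrite("pics/r1.png",im[:,:,::-1])
E
```

```text
top (0.71, 186, array([ 0.434 , -0.3437]), array([ 435.8, -341. ]), array([33.4, 63.9]), np.float32(158.1)) (0.6, 276, array([0.5381, 0.123 ]), array([537.3, 122.3]), array([51.3, 52.1]), np.float32(171.5)) (0.63, 216, array([ 0.4417, -0.3318]), array([ 436.2, -345.2]), array([62.9, 73.1]), np.float32(158.3))
scene (0.67, 317, array([ 0.452 , -0.3415]), array([ 448.1, -344.2]), array([91.9, 43.9]), np.float32(7.9)) (0.66, 392, array([0.5569, 0.1183]), array([554.6, 113. ]), array([79. , 54.8]), np.float32(28.2)) (0.95, 501, array([ 0.4616, -0.3385]), array([ 451.4, -342.4]), array([77. , 95.1]), np.float32(157.9))
```

View pics/r1.png

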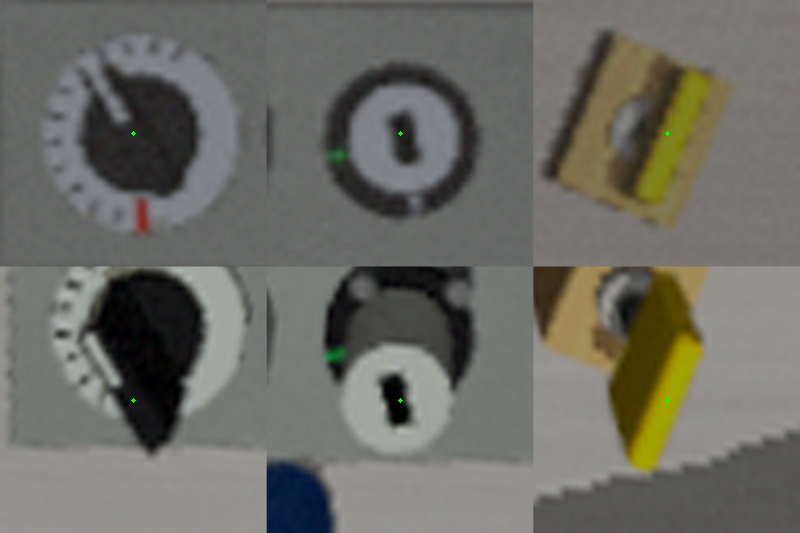

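The rectified crops show the counter pointer at about 31° world yaw, its red zero at about 181°, and the slot leaning about 16°. The key bar is at about -22°. Next I'll refine these and plan the first move.

```bash
cat >> h.py <<'E'
def plan(x,y,z,yaw=None):
    s=sensors.get_state(); R=s["orientation"]; d=R.T@(np.array([x,y,z])-s["tool_pos"])*100
    a=np.degrees(np.arctan2(R[1,0],R[0,0])); print("travel cm",d.round(2),"yaw",a.round(1), "drz", None if yaw is None else np.radians(a-yaw).round(3), "tilt",R[2].round(4),"t",s["time_s"])
E
python3 - <<'E'
from h import *
for n in("top","scene"):
    p=viewer.read_camera(n)
    def patch2w(cx,cy,z,u,v,zt):   # patch px (300 px,0.12 m)
        w=np.array([cx+.06-v*.0004,cy+.06-u*.0004,z]); q=pix(p,w); return ray(p,q[0],q[1],zt)
    if n=="top": print("plate centre",patch2w(.537,.1235,.104,141*1.124,133*1.124,.066), "zero", patch2w(.537,.1235,.104,142*1.124,215*1.124,.066))
    g=cv2.cvtColor(rect(p,.540,-.083,.100),cv2.COLOR_RGB2GRAY)
    yy,xx=np.mgrid[:300,:300]; m=((g<110)&((xx-150)**2+(yy-152)**2<45**2)).astype(np.uint8)
    k=max(cv2.findContours(m,0,2)[0],key=cv2.contourArea); v,u=np.nonzero(m)
    print(n,"slot",cv2.minAreaRect(k),(.6-u.mean()*.004)/10+.540-0,(.06-u.mean()*.0004)-.083,"x",.540+.06-v.mean()*.0004)
    M=np.cov(np.array([-v,-u])); w,V=np.linalg.eigh(M); print("ang",np.degrees(np.arctan2(V[1,1],V[0,1])))
    # bright cylinder top
    m=((g>g[150,110:130].mean()-25)&((xx-150)**2+(yy-152)**2<75**2)).astype(np.uint8)
    k=max(cv2.findContours(m,0,2)[0],key=cv2.contourArea); c,r=cv2.minEnclosingCircle(k); print("cyl",.60-c[1]*.0004,.06-.083-c[0]*.0004,r*.0004)
plan(.537,.1225,.20,31.5)
E
```

```text
plate centre [0.53887993 0.12530521 0.066     ] zero [0.50086483 0.12484161 0.066     ]
top slot ((154.67335510253906, 155.74288940429688), (66.02644348144531, 36.42166519165039), 76.86598205566406) 0.5381883485796822 -0.08481165142031777 x 0.5378060664419837
ang -166.96997367125826
cyl 0.5378257202148438 -0.08461472778320314 0.024498309326171877
scene slot ((145.3076934814453, 149.53846740722656), (60.795997619628906, 31.378578186035156), 78.69007110595703) 0.5419387153800825 -0.08106128461991752 x 0.540075427224514
ang -167.025656793164
cyl 0.5393372985839844 -0.08138927612304689 0.025678411865234375
travel cm [ 53.97 -43.98   3.93] yaw 24.4 drz -0.124 tilt [-0.  0. -1.] t 2.0
```

Request:
carry_out(commands=[{"travel": [3.6, -2.94, 0], "dr": [0, 0, 0], "grip": 8.5}, {"travel": [3.6, -2.94, 0], "dr": [0, 0, 0], "grip": 8.5}, {"travel": [3.6, -2.94, 0], "dr": [0, 0, 0], "grip": 8.5}, {"travel": [3.6, -2.94, 0], "dr": [0, 0, 0], "grip": 8.5}, {"travel": [3.6, -2.94, 0], "dr": [0, 0, 0], "grip": 8.5}])

```text
time_s: 2.5
tool_pos: [0.3309, -0.2911, 0.2394]
orientation: [[0.911, 0.412, 0.001], [0.412, -0.911, -0.0], [0.0, 0.001, -1.0]]
wrist_force: [0.9, -0.2, -0.1]
gripper_width: 0.995
gripper_force: 0.0
```

Request:
carry_out(commands=[{"travel": [3.6, -2.94, 0], "dr": [0, 0, 0], "grip": 5}, {"travel": [3.6, -2.94, 0], "dr": [0, 0, 0], "grip": 5}, {"travel": [3.6, -2.94, 0], "dr": [0, 0, 0], "grip": 5}, {"travel": [3.6, -2.94, 0], "dr": [0, 0, 0], "grip": 5}, {"travel": [3.6, -2.94, 0], "dr": [0, 0, 0], "grip": 5}])

```text
time_s: 3.0
tool_pos: [0.4343, -0.0827, 0.2396]
orientation: [[0.911, 0.413, 0.001], [0.413, -0.911, -0.0], [0.001, 0.001, -1.0]]
wrist_force: [0.8, 0.5, 0.5]
gripper_width: 0.588
gripper_force: 0.0
```

Request:
carry_out(commands=[{"travel": [3.6, -2.94, 0.8], "dr": [0, 0, 0], "grip": 5}, {"travel": [3.6, -2.94, 0.8], "dr": [0, 0, 0], "grip": 5}, {"travel": [3.6, -2.94, 0.8], "dr": [0, 0, 0], "grip": 5}, {"travel": [3.6, -2.94, 0.8], "dr": [0, 0, 0], "grip": 5}, {"travel": [3.6, -2.94, 0.7], "dr": [0, 0, -0.124], "grip": 5}])

```text
time_s: 3.5
tool_pos: [0.5374, 0.1257, 0.2]
orientation: [[0.851, 0.525, 0.0], [0.525, -0.851, -0.0], [0.0, 0.0, -1.0]]
wrist_force: [0.9, -1.0, -0.7]
gripper_width: 0.584
gripper_force: 0.0
```

```bash
python3 - <<'E'
from h import *
print(sensors.get_state()["joints"]); plan(.538,.124,.088,31.5)
p=viewer.read_camera("scene"); save(p,"pics/s1.png",(240,120,400,240),4)
E
```

```text
[ 5.51241188e+00  2.05461596e+01 -1.43473909e+01  5.50911569e+01
 -1.17049819e-02  1.53811534e+02]
travel cm [-0.04  0.18 11.2 ] yaw 31.7 drz 0.004 tilt [ 1.e-04  3.e-04 -1.e+00] t 3.5
```

View pics/s1.png

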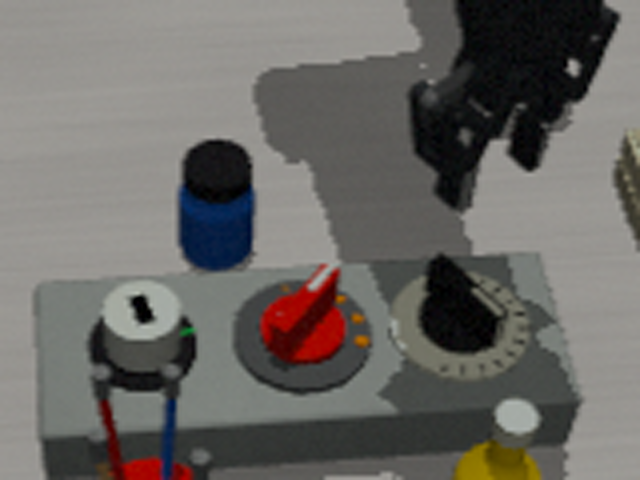

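The gripper is right over the counter, its fingers (about 470,170 in the crop) straddling the black bar, with the thermostat clear. I'll lower it and grip.

Request:
carry_out(commands=[{"travel": [0, 0.18, 3], "dr": [0, 0, 0], "grip": 5}, {"travel": [0, 0, 3], "dr": [0, 0, 0], "grip": 5}, {"travel": [0, 0, 3], "dr": [0, 0, 0], "grip": 5}, {"travel": [0, 0, 2.2], "dr": [0, 0, 0], "grip": 5}, {"travel": [0, 0, 0], "dr": [0, 0, 0], "grip": 5}])

```text
time_s: 4.05
tool_pos: [0.535, 0.1218, 0.0854]
orientation: [[0.853, 0.522, -0.006], [0.522, -0.853, -0.001], [-0.006, -0.003, -1.0]]
wrist_force: [-0.5, -0.1, 0.3]
gripper_width: 0.586
gripper_force: 0.0
```

Request:
carry_out(commands=[{"travel": [0, 0, 0], "dr": [0, 0, 0], "grip": 0.8}, {"travel": [0, 0, 0], "dr": [0, 0, 0], "grip": 0.8}, {"travel": [0, 0, 0], "dr": [0, 0, 0], "grip": 0.8}, {"travel": [0, 0, 0], "dr": [0, 0, 0], "grip": 0.8}, {"travel": [0, 0, 0], "dr": [0, 0, 0], "grip": 0.8}])

```text
time_s: 4.55
tool_pos: [0.5368, 0.1256, 0.0902]
orientation: [[0.852, 0.524, -0.001], [0.524, -0.852, 0.008], [0.003, -0.007, -1.0]]
wrist_force: [-5.7, 9.8, 6.7]
gripper_width: 0.151
gripper_force: 59.5
```

Request:
carry_out(commands=[{"travel": [0, -0.2, 0], "dr": [0, 0, 0], "grip": 0.8}, {"travel": [0, 0, 0], "dr": [0, 0, -0.1], "grip": 0.8}, {"travel": [0, 0, 0], "dr": [0, 0, -0.13], "grip": 0.8}, {"travel": [0, 0, 0], "dr": [0, 0, -0.13], "grip": 0.8}, {"travel": [0, 0, 0], "dr": [0, 0, -0.13], "grip": 0.8}])

```text
time_s: 5.05
tool_pos: [0.5375, 0.125, 0.0902]
orientation: [[0.501, 0.865, 0.002], [0.865, -0.501, 0.002], [0.003, 0.001, -1.0]]
wrist_force: [-1.5, 2.4, 1.8]
gripper_width: 0.148
gripper_force: 59.0
```

Request:
carry_out(commands=[{"travel": [0, 0, 0], "dr": [0, 0, -0.14], "grip": 0.8}, {"travel": [0, 0, 0], "dr": [0, 0, -0.14], "grip": 0.8}, {"travel": [0, 0, 0], "dr": [0, 0, -0.14], "grip": 0.8}, {"travel": [0, 0, 0], "dr": [0, 0, -0.14], "grip": 0.8}, {"travel": [0, 0, 0], "dr": [0, 0, -0.14], "grip": 0.8}])

```text
time_s: 5.55
tool_pos: [0.5391, 0.1247, 0.0902]
orientation: [[-0.174, 0.985, 0.005], [0.985, 0.174, 0.002], [0.001, 0.005, -1.0]]
wrist_force: [3.3, 2.1, -2.5]
gripper_width: 0.153
gripper_force: 58.5
```

Request:
carry_out(commands=[{"travel": [0, 0, 0], "dr": [0, 0, -0.14], "grip": 0.8}, {"travel": [0, 0, 0], "dr": [0, 0, -0.14], "grip": 0.8}, {"travel": [0, 0, 0], "dr": [0, 0, -0.14], "grip": 0.8}, {"travel": [0, 0, 0], "dr": [0, 0, -0.14], "grip": 0.8}, {"travel": [0, 0, 0], "dr": [0, 0, -0.14], "grip": 0.8}])

```text
time_s: 6.05
tool_pos: [0.5406, 0.1255, 0.0903]
orientation: [[-0.767, 0.641, 0.008], [0.641, 0.767, 0.004], [-0.003, 0.008, -1.0]]
wrist_force: [7.9, 5.5, -6.3]
gripper_width: 0.147
gripper_force: 58.4
```

Request:
carry_out(commands=[{"travel": [0, 0, 0], "dr": [0, 0, -0.14], "grip": 0.8}, {"travel": [0, 0, 0], "dr": [0, 0, -0.14], "grip": 0.8}, {"travel": [0, 0, 0], "dr": [0, 0, -0.14], "grip": 0.8}, {"travel": [0, 0, 0], "dr": [0, 0, -0.05], "grip": 0.8}, {"travel": [0, 0, 0], "dr": [0, 0, 0], "grip": 0.8}])

```text
time_s: 6.55
tool_pos: [0.5411, 0.1265, 0.0903]
orientation: [[-0.974, 0.228, 0.009], [0.228, 0.974, 0.006], [-0.007, 0.008, -1.0]]
wrist_force: [8.2, 6.6, -7.6]
gripper_width: 0.151
gripper_force: 58.4
```

```bash
python3 - <<'E'
from h import *
s=sensors.get_state(); print(s["joints"].round(1),s["ft_torque"],s["wrist_force"]); plan(.538,.124,.088,181)
E
```

```text
[  5.4  27.1 -22.2  40.2   0.3  18.6] [ 1.50724616 -1.46175996  0.05432585] [ 8.19266538  6.63584398 -7.63021571]
travel cm [ 0.24 -0.31  0.23] yaw 166.8 drz -0.247 tilt [-0.007   0.0077 -0.9999] t 6.55
```

Request:
carry_out(commands=[{"travel": [-0.15, 0.2, 0], "dr": [0, 0, -0.1], "grip": 0.8}, {"travel": [0, 0, 0], "dr": [0, 0, -0.1], "grip": 0.8}, {"travel": [0, 0, 0], "dr": [0, 0, -0.06], "grip": 0.8}, {"travel": [0, 0, 0], "dr": [0, 0, 0], "grip": 0.8}])

```text
time_s: 6.95
tool_pos: [0.5412, 0.1272, 0.0903]
orientation: [[-1.0, -0.028, 0.005], [-0.028, 1.0, 0.004], [-0.006, 0.004, -1.0]]
wrist_force: [3.3, 5.3, -2.8]
gripper_width: 0.148
gripper_force: 59.4
```

```bash
python3 - <<'E'
from h import *
s=sensors.get_state(); print(s["joints"].round(1),s["ft_torque"],s["wrist_force"]); plan(.538,.124,.088,181)
E
```

```text
[  5.5  27.3 -21.9  40.5   0.2   3.9] [ 1.01386963 -0.54507344 -0.43525648] [ 3.33647468  5.29181336 -2.84164959]
travel cm [ 0.33 -0.31  0.22] yaw -178.4 drz -6.272 tilt [-0.0056  0.0038 -1.    ] t 6.95
```

Request:
carry_out(commands=[{"travel": [0, 0, 0], "dr": [0, 0, -0.05], "grip": 0.8}, {"travel": [0, 0, 0], "dr": [0, 0, -0.04], "grip": 0.8}, {"travel": [0, 0, 0], "dr": [0, 0, 0], "grip": 0.8}])

```text
time_s: 7.25
tool_pos: [0.5412, 0.1272, 0.0903]
orientation: [[-0.994, -0.112, 0.005], [-0.112, 0.994, 0.005], [-0.006, 0.004, -1.0]]
wrist_force: [2.8, 5.8, -1.6]
gripper_width: 0.149
gripper_force: 91.0
```

```bash
python3 - <<'E'
from h import *
s=sensors.get_state(); print(s["joints"].round(1),s["ft_torque"],s["wrist_force"]); plan(.538,.124,.088,181)
E
```

```text
[  5.5  27.3 -21.9  40.5   0.2  -1. ] [ 1.25625857 -0.45060167 -2.43608222] [ 2.80634275  5.7971131  -1.63554964]
travel cm [ 0.36 -0.28  0.23] yaw -173.6 drz -6.188 tilt [-0.0059  0.0042 -1.    ] t 7.25
```

Torque is up to 2.4 N·m, so the knob is against its stop. I'll open the gripper and lift.

Request:
carry_out(commands=[{"travel": [0, 0, 0], "dr": [0, 0, 0], "grip": 5}, {"travel": [0, 0, 0], "dr": [0, 0, 0], "grip": 5}, {"travel": [0, 0, 0], "dr": [0, 0, 0], "grip": 5}, {"travel": [0, 0, -4], "dr": [0, 0, 0], "grip": 5}, {"travel": [0, 0, -5], "dr": [0, 0, 0], "grip": 5}])

```text
time_s: 7.75
tool_pos: [0.5364, 0.1252, 0.1773]
orientation: [[-0.993, -0.118, -0.006], [-0.118, 0.993, -0.001], [0.006, -0.0, -1.0]]
wrist_force: [0.8, -0.4, 0.4]
gripper_width: 0.585
gripper_force: 0.0
```

Request:
carry_out(commands=[{"travel": [4, 0, -4], "dr": [0, 0, 0.15], "grip": 8}, {"travel": [3, -3, 0], "dr": [0, 0, 0.15], "grip": 8}, {"travel": [2, -4, 0], "dr": [0, 0, 0.15], "grip": 8}, {"travel": [1, -4.5, 0], "dr": [0, 0, 0.15], "grip": 8}, {"travel": [0, -4.5, 0], "dr": [0, 0, 0.15], "grip": 8}])

```text
time_s: 8.25
tool_pos: [0.3991, -0.0234, 0.2141]
orientation: [[-0.804, 0.594, 0.001], [0.594, 0.804, -0.001], [-0.001, -0.0, -1.0]]
wrist_force: [0.9, -1.3, 0.7]
gripper_width: 0.939
gripper_force: 0.0
```

```bash
python3 - <<'E'
from h import *
R=[]
s=sensors.get_state(); print(s["joints"].round(1))
for n in("top","scene"):
    p=viewer.read_camera(n)
    R.append(np.hstack([rect(p,.539,.124,.104),rect(p,.435,-.348,.084)]))
    for t in("key_grip","holder","key_collar","key"): print(n,t,[toW(p,d["point"]).round(4) for d in viewer.place_of(t,p)][:2])
cv2.imwrite("pics/r2.png",np.vstack(R)[:,:,::-1])
plan(.434,-.349,.20,-22); 
E
```

```text
[-13.9   3.9 -33.8  52.3  -0.   22.5]
top key_grip [array([ 0.4356, -0.3527,  0.0689]), array([ 0.4982, -0.4641,  0.0662])]
top holder [array([ 0.4332, -0.3512,  0.0014])]
top key_collar [array([ 0.497 , -0.4666,  0.0289]), array([ 0.4323, -0.3526,  0.0365])]
top key [array([ 0.4359, -0.3476,  0.0029]), array([ 4.953e-01, -4.692e-01,  3.000e-04])]
scene key_grip [array([ 0.4996, -0.4615,  0.065 ]), array([ 0.4344, -0.3461,  0.0709])]
scene holder [array([ 0.4315, -0.3517, -0.0016])]
scene key_collar [array([ 0.5008, -0.468 ,  0.0246]), array([ 0.4354, -0.3457,  0.0315])]
scene key [array([ 0.434 , -0.3493,  0.0072])]
travel cm [-21.93 -24.52   1.35] yaw 143.9 drz 2.896 tilt [ 3.e-04 -1.e-04 -1.e+00] t 8.75
```

View pics/r2.png

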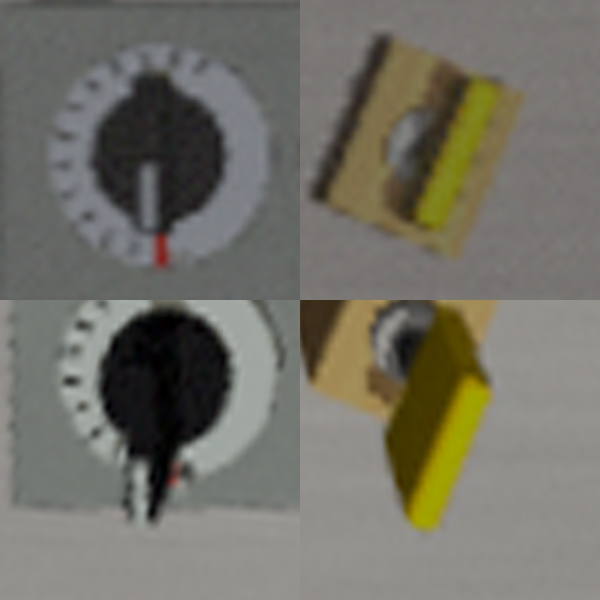

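The pointer stripe (149,200) now lines up with the red mark at (160,250), allowing for parallax, so the counter is home. The key handle is at about (0.434, -0.350) with yaw -22°. I'll move there at tool yaw 158°.

Request:
carry_out(commands=[{"travel": [-2.75, -3.06, 0], "dr": [0, 0, 0], "grip": 6}, {"travel": [-2.75, -3.06, 0], "dr": [0, 0, 0], "grip": 6}, {"travel": [-2.75, -3.06, 0], "dr": [0, 0, 0], "grip": 6}, {"travel": [-2.75, -3.06, 0], "dr": [0, 0, 0], "grip": 6}, {"travel": [-2.75, -3.06, 0.5], "dr": [0, 0, 0], "grip": 6}])

```text
time_s: 9.25
tool_pos: [0.4222, -0.2285, 0.2089]
orientation: [[-0.808, 0.589, 0.001], [0.589, 0.808, -0.001], [-0.001, 0.0, -1.0]]
wrist_force: [1.2, 0.4, 0.5]
gripper_width: 0.705
gripper_force: 0.0
```

Request:
carry_out(commands=[{"travel": [-2.75, -3.06, 1], "dr": [0, 0, 0], "grip": 6}, {"travel": [-2.75, -3.06, 1], "dr": [0, 0, 0], "grip": 6}, {"travel": [-2.75, -3.06, 1], "dr": [0, 0, 0], "grip": 6}, {"travel": [0, 0, 1], "dr": [0, 0, -0.123], "grip": 6}, {"travel": [0, 0, 1], "dr": [0, 0, -0.123], "grip": 6}])

```text
time_s: 9.75
tool_pos: [0.4342, -0.3508, 0.1574]
orientation: [[-0.928, 0.372, -0.001], [0.372, 0.928, 0.001], [0.001, 0.0, -1.0]]
wrist_force: [-0.2, 0.8, -1.1]
gripper_width: 0.706
gripper_force: 0.0
```

Request:
carry_out(commands=[{"travel": [0, 0, 0], "dr": [0, 0, 0], "grip": 6}])

```text
time_s: 9.85
tool_pos: [0.4334, -0.3489, 0.1567]
orientation: [[-0.927, 0.376, -0.003], [0.376, 0.927, 0.003], [0.003, 0.002, -1.0]]
wrist_force: [0.3, -0.1, -0.1]
gripper_width: 0.705
gripper_force: 0.0
```

```bash
python3 - <<'E'
from h import *
print(sensors.get_state()["joints"].round(1)); plan(.434,-.350,.062,158)
E
```

```text
[-46.4  23.4 -16.9  49.9   0.  -24.4]
travel cm [-0.13 -0.09  9.47] yaw 157.9 drz -0.001 tilt [ 0.0033  0.0016 -1.    ] t 9.85
```

Request:
carry_out(commands=[{"travel": [0, 0, 3], "dr": [0, 0, 0], "grip": 6}, {"travel": [0, 0, 3], "dr": [0, 0, 0], "grip": 6}, {"travel": [0, 0, 2.4], "dr": [0, 0, 0], "grip": 6}, {"travel": [0, 0, 1], "dr": [0, 0, 0], "grip": 6}, {"travel": [0, 0, 0], "dr": [0, 0, 0], "grip": 6}])

```text
time_s: 10.35
tool_pos: [0.4334, -0.3489, 0.0637]
orientation: [[-0.926, 0.377, -0.002], [0.377, 0.926, 0.002], [0.002, 0.001, -1.0]]
wrist_force: [0.4, 0.9, -0.1]
gripper_width: 0.703
gripper_force: 0.0
```

Request:
carry_out(commands=[{"travel": [0, 0, 0], "dr": [0, 0, 0], "grip": 0.8}, {"travel": [0, 0, 0], "dr": [0, 0, 0], "grip": 0.8}, {"travel": [0, 0, 0], "dr": [0, 0, 0], "grip": 0.8}, {"travel": [0, 0, 0], "dr": [0, 0, 0], "grip": 0.8}, {"travel": [0, 0, 0], "dr": [0, 0, 0], "grip": 0.8}])

```text
time_s: 10.85
tool_pos: [0.4345, -0.3504, 0.0659]
orientation: [[-0.926, 0.376, 0.002], [0.376, 0.926, -0.001], [-0.002, -0.0, -1.0]]
wrist_force: [1.0, 2.3, 6.6]
gripper_width: 0.156
gripper_force: 58.7
```

```bash
python3 - <<'E'
from h import *
plan(.434,-.350,.062,158); print(sensors.get_state()["ft_torque"])
E
```

```text
travel cm [0.07 0.02 0.39] yaw 157.9 drz -0.002 tilt [-2.3e-03 -1.0e-04 -1.0e+00] t 10.85
[ 0.39197697 -0.06158739 -0.06104945]
```

Request:
carry_out(commands=[{"travel": [0, 0, -2], "dr": [0, 0, 0], "grip": 0.8}, {"travel": [0, 0, -4], "dr": [0, 0, 0], "grip": 0.8}, {"travel": [0, 0, -4], "dr": [0, 0, 0], "grip": 0.8}, {"travel": [0, 0, -4], "dr": [0, 0, 0], "grip": 0.8}, {"travel": [0, 0, -3], "dr": [0, 0, 0], "grip": 0.8}])

```text
time_s: 11.35
tool_pos: [0.4339, -0.3505, 0.2375]
orientation: [[-0.926, 0.377, 0.001], [0.377, 0.926, -0.002], [-0.002, -0.001, -1.0]]
wrist_force: [1.1, -0.4, -2.1]
gripper_width: 0.157
gripper_force: 59.0
```

Request:
carry_out(commands=[{"travel": [0, 0, 0], "dr": [0, 0, -0.14], "grip": 0.8}, {"travel": [0, 0, 0], "dr": [0, 0, -0.14], "grip": 0.8}, {"travel": [0, 0, 0], "dr": [0, 0, -0.14], "grip": 0.8}, {"travel": [0, 0, 0], "dr": [0, 0, -0.14], "grip": 0.8}, {"travel": [0, 0, 0], "dr": [0, 0, -0.05], "grip": 0.8}])

```text
time_s: 11.85
tool_pos: [0.4334, -0.35, 0.2347]
orientation: [[-0.974, -0.225, -0.0], [-0.225, 0.974, -0.0], [0.0, -0.0, -1.0]]
wrist_force: [0.2, -0.4, -1.8]
gripper_width: 0.154
gripper_force: 59.1
```

```bash
python3 - <<'E'
from h import *
print(sensors.get_state()["joints"].round(1)); plan(.539,-.083,.235,193)
E
```

```text
[-46.5  19.6 -10.4  60.   -0.  -59.5]
travel cm [-16.31  23.63  -0.04] yaw -167.0 drz -6.283 tilt [ 4.e-04 -0.e+00 -1.e+00] t 11.85
```

Request:
carry_out(commands=[{"travel": [-2.33, 3.375, 0], "dr": [0, 0, 0], "grip": 0.8}, {"travel": [-2.33, 3.375, 0], "dr": [0, 0, 0], "grip": 0.8}, {"travel": [-2.33, 3.375, 0], "dr": [0, 0, 0], "grip": 0.8}, {"travel": [-2.33, 3.375, 0], "dr": [0, 0, 0], "grip": 0.8}, {"travel": [-2.33, 3.375, 0], "dr": [0, 0, 0], "grip": 0.8}])

```text
time_s: 12.35
tool_pos: [0.5099, -0.1582, 0.2348]
orientation: [[-0.975, -0.222, 0.0], [-0.222, 0.975, -0.0], [0.0, -0.0, -1.0]]
wrist_force: [1.0, -0.4, -1.9]
gripper_width: 0.153
gripper_force: 59.1
```

Request:
carry_out(commands=[{"travel": [-2.33, 3.375, 0], "dr": [0, 0, 0], "grip": 0.8}, {"travel": [-2.33, 3.375, 0], "dr": [0, 0, 0], "grip": 0.8}, {"travel": [0, 0, 2], "dr": [0, 0, 0], "grip": 0.8}, {"travel": [0, 0, 2], "dr": [0, 0, 0], "grip": 0.8}, {"travel": [0, 0, 0], "dr": [0, 0, 0], "grip": 0.8}])

```text
time_s: 12.85
tool_pos: [0.5382, -0.0824, 0.1922]
orientation: [[-0.975, -0.223, -0.005], [-0.223, 0.975, 0.001], [0.005, 0.002, -1.0]]
wrist_force: [-0.4, 0.0, -1.6]
gripper_width: 0.156
gripper_force: 59.2
```

```bash
python3 - <<'E'
from h import *
plan(.539,-.083,.17,193)
R=[]
for n in("top","scene"):
    p=viewer.read_camera(n)
    for t in("key_grip","key_collar","key","switch_mouth"): print(n,t,[(toW(p,d["point"]).round(4),round(d["confidence"],2)) for d in viewer.place_of(t,p)][:2])
    if n=="scene":
        q=pix(p,[.539,-.083,.13]).astype(int); save(p,"pics/s3.png",(q[0]-50,q[1]-45,q[0]+50,q[1]+30),7); print(q-[50,45])
E
```

```text
travel cm [-0.08 -0.08  2.22] yaw -167.1 drz -6.285 tilt [ 0.0046  0.0023 -1.    ] t 12.85
top key_grip [(array([ 0.4989, -0.4676,  0.0664]), 0.67)]
top key_collar [(array([ 0.4993, -0.4663,  0.029 ]), 0.51), (array([0.4985, 0.1223, 0.0676]), 0.18)]
top key [(array([ 4.982e-01, -4.703e-01,  1.000e-04]), 0.61)]
top switch_mouth [(array([0.5349, 0.0212, 0.0915]), 0.31)]
scene key_grip [(array([ 0.4962, -0.4615,  0.0636]), 0.96), (array([ 0.5409, -0.0817,  0.2021]), 0.71)]
scene key_collar [(array([ 0.5397, -0.0789,  0.158 ]), 0.59), (array([ 0.5018, -0.4689,  0.027 ]), 0.56)]
scene key [(array([ 0.4993, -0.4629, -0.0047]), 0.8), (array([ 0.5416, -0.0833,  0.1348]), 0.53)]
scene switch_mouth [(array([ 0.5386, -0.0829,  0.0974]), 0.8), (array([ 0.5416, -0.0817,  0.2003]), 0.16)]
[223 143]
```

View pics/s3.png

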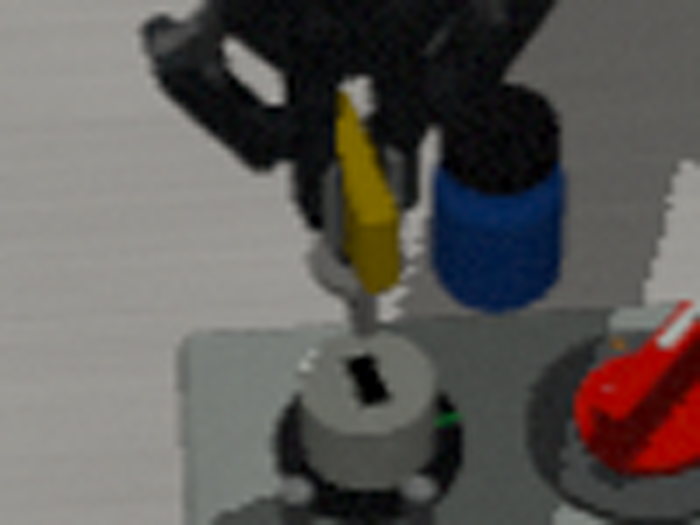

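```bash
python3 - <<'E'
from h import *
p=viewer.read_camera("scene"); s=sensors.get_state(); c=s["tool_pos"]; R=s["orientation"]
f=lambda w:((pix(p,w)-[223,143])*7).round(0)
print("slot ray",ray(p,223+367/7,143+380/7,.1), "slot px", f([.539,-.083,.1]))
a=R@[0,0,1]
for zt in(.055,.060,.065):
  o=c+a*zt
  print(zt,"tip end corners",[f(o-R[:,0]*.01+R[:,1]*k) for k in(-.004,.004)],"top of handle near corners",[f(o-a*.084-R[:,0]*.032+R[:,1]*k) for k in(-.007,.007)],"bottom handle",[f(o-a*.046-R[:,0]*.032+R[:,1]*k) for k in(-.007,.007)])
print(c,a)
E
```

```text
slot ray [ 0.5415764  -0.08004189  0.1       ] slot px [358. 375.]
0.055 tip end corners [array([351., 328.]), array([373., 323.])] top of handle near corners [array([354., 208.]), array([396., 198.])] bottom handle [array([357., 287.]), array([398., 278.])]
0.06 tip end corners [array([351., 338.]), array([373., 332.])] top of handle near corners [array([355., 218.]), array([397., 209.])] bottom handle [array([358., 297.]), array([398., 288.])]
0.065 tip end corners [array([352., 347.]), array([374., 342.])] top of handle near corners [array([355., 229.]), array([397., 220.])] bottom handle [array([358., 307.]), array([398., 298.])]
[ 0.54032897 -0.0836475   0.19501211] [ 6.19907099e-04 -2.00442405e-04 -9.99999788e-01]
```

The key is upright and in line with the slot (slot centre 367,380 in the crop, blade tip about 363,335). I'll lower to just above the slot and compare up close.

Request:
carry_out(commands=[{"travel": [0, 0.1, 1.5], "dr": [0, 0, 0], "grip": 0.8}, {"travel": [0, 0, 1.3], "dr": [0, 0, 0], "grip": 0.8}, {"travel": [0, 0, 0], "dr": [0, 0, 0], "grip": 0.8}, {"travel": [0, 0, 0], "dr": [0, 0, 0], "grip": 0.8}])

```text
time_s: 13.8
tool_pos: [0.5399, -0.0825, 0.1668]
orientation: [[-0.975, -0.222, -0.0], [-0.222, 0.975, 0.0], [0.0, 0.0, -1.0]]
wrist_force: [-0.4, -0.9, -0.9]
gripper_width: 0.155
gripper_force: 59.2
```

```bash
python3 - <<'E'
from h import *
p=viewer.read_camera("scene"); plan(.5403,-.0826,.16,193); s=sensors.get_state(); c=s["tool_pos"]; R=s["orientation"]; print(c,s["wrist_force"])
im=p["img"][160:220,245:305]; cv2.imwrite("pics/s4.png",cv2.resize(im[:,:,::-1],None,fx=10,fy=10,interpolation=cv2.INTER_CUBIC))
f=lambda w:((pix(p,w)-[245,160])*10).round(0)
o=c-[0,0,.06]; print("blade near end",[f(o-R[:,0]*.01+R[:,1]*k) for k in(-.004,.004)],"slot corners",[f(np.r_[c[:2],.1]+R[:,0]*i*.0115+R[:,1]*k) for i in(-1,1) for k in(-.0055,.0055)],"cyl",[f([c[0],c[1]+k,.1]) for k in(-.025,.025)])
E
```

```text
travel cm [-0.   -0.    0.72] yaw -167.2 drz -6.286 tilt [-5.e-04 -2.e-04 -1.e+00] t 13.85
[ 0.5402533  -0.08255977  0.16718833] [ 0.74056959 -0.25971435 -0.98675149]
blade near end [array([289., 384.]), array([320., 377.])] slot corners [array([286., 408.]), array([328., 398.]), array([261., 341.]), array([302., 331.])] cyl [array([195., 376.]), array([392., 363.])]
```

View pics/s4.png

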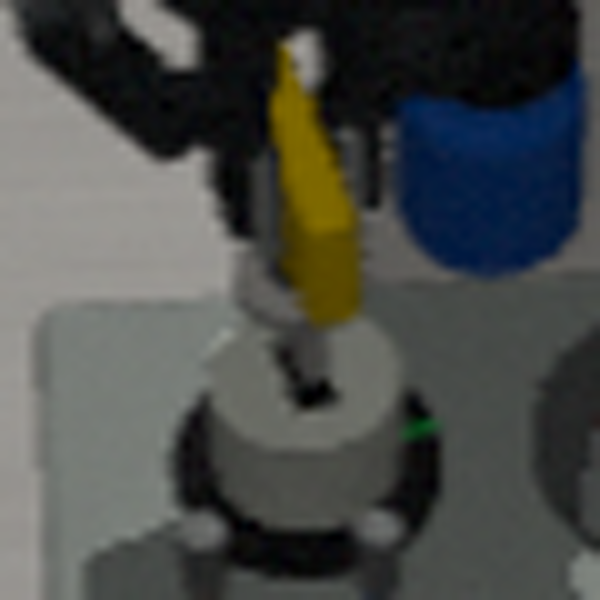

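```bash
python3 - <<'E'
from h import *
p=viewer.read_camera("scene"); g=cv2.cvtColor(p["img"],cv2.COLOR_RGB2GRAY)[160:220,245:305]
G=cv2.resize(g,None,fx=10,fy=10,interpolation=cv2.INTER_CUBIC)
f=lambda w:((pix(p,w)-[245,160]+.5)*10-.5)
t=np.linspace(0,2*np.pi,73)
for c in([.5403,-.0826],[.5403,-.0806],[.5423,-.0826]):
    q=np.array([f([c[0]+.025*np.cos(a),c[1]+.025*np.sin(a),.1]) for a in t]); print(c,"x",q[:,0].min().round(),q[:,0].max().round(),"y",q[:,1].min().round(),q[:,1].max().round())
m=(G>105).astype(np.uint8); 
for y in(360,375,390,410): r=np.nonzero(np.diff(m[y,180:430].astype(int)))[0]+180; print(y,r)
for x in(280,300,310,330): print(x,[int(G[y,x]) for y in range(300,500,10)])
E
```

```text
[0.5403, -0.0826] x 200.0 397.0 y 299.0 451.0
[0.5403, -0.0806] x 208.0 405.0 y 299.0 451.0
[0.5423, -0.0826] x 200.0 398.0 y 305.0 458.0
360 [217 257 265 336 386]
375 [223 266 274 338 386]
390 [199 221 228 267 274 346 389]
410 [183 224 262 276 286 344 381]
280 [95, 94, 75, 69, 64, 40, 36, 69, 93, 94, 104, 110, 106, 104, 106, 87, 72, 75, 77, 77]
300 [72, 82, 72, 57, 60, 58, 56, 46, 34, 17, 17, 69, 108, 110, 110, 87, 72, 76, 75, 74]
310 [67, 70, 64, 58, 62, 62, 60, 64, 48, 10, 0, 67, 113, 108, 110, 89, 73, 75, 75, 75]
330 [69, 69, 67, 82, 94, 92, 93, 93, 70, 28, 40, 92, 110, 106, 107, 87, 75, 78, 75, 74]
```

```bash
python3 - <<'E'
from h import *
p=viewer.read_camera("scene"); g=cv2.cvtColor(p["img"],cv2.COLOR_RGB2GRAY)
for y in range(195,207): print(y,(y-160+.5)*10-.5,g[y,262:289])
print("cols",[(c-245+.5)*10-.5 for c in(262,288)])
E
```

```text
195 354.5 [121 121 122 129 115 105 105 105 105 106  61  24  47  60  63  77 102 107
 106 107 108 107  94  77  74  73  76]
196 364.5 [123 123 122 108 104 104 106 105 105 105  75  32  42  59  64  78 102 107
 109 108 109 109 102  81  72  75  73]
197 374.5 [124 123 124 119 109 107 106 105 106 105 106  62  35  54  63  71 101 107
 108 108 108 107 100  83  73  74  74]
198 384.5 [123 124 122 115 109 106 105 106 105 103 106  77  38  44  37  21  89 107
 109 109 109 111  99  72  71  74  78]
199 394.5 [124 122 107  68  95 108 105 105 105 104 107  79  32   0   1   7  47  96
 107 107 107 107  92  49  33  66  76]
200 404.5 [122 121  82  41  95 107 105 107 105 105 103 106  66  24  29  54  76 102
 108 109 108 106  78  32  17  49  71]
201 414.5 [123  81  33  33  66 100 106 104 106 106 105 107  92 100 107 106 106 108
 109 110 107  89  67  33  11  21  63]
202 424.5 [108  59  20  32  58  76  98 105 106 106 103 106 107 109 106 105 106 107
 108 107  98  74  65  44  41  48  62]
203 434.5 [ 82  33  22  27  55  67  80  98 106 105 106 106 107 108 108 107 106 106
 105  89  75  66  64  57  38  33  38]
204 444.5 [ 77  17  19  28  57  66  71  71  80  95 101 104 104 103 106 105  99  82
  71  74  69  64  62  35   7   5  12]
205 454.5 [59 20 21 23 58 68 70 73 73 76 75 72 73 75 75 77 75 74 72 71 70 67 54 27
  4  9 10]
206 464.5 [56 21 22 21 53 66 68 70 74 74 73 74 75 76 74 75 76 75 74 70 70 66 52 26
  6  1 15]
cols [174.5, 434.5]
```

The key matches its predicted position, and the slot sits about 1 mm further towards +y. I'll shift by that and lower gently.

Request:
carry_out(commands=[{"travel": [0, 0.11, 0], "dr": [0, 0, 0], "grip": 0.8}, {"travel": [0, 0, 0.4], "dr": [0, 0, 0], "grip": 0.8}, {"travel": [0, 0, 0.4], "dr": [0, 0, 0], "grip": 0.8}, {"travel": [0, 0, 0.3], "dr": [0, 0, 0], "grip": 0.8}, {"travel": [0, 0, 0], "dr": [0, 0, 0], "grip": 0.8}])

```text
time_s: 14.45
tool_pos: [0.5393, -0.0813, 0.155]
orientation: [[-0.975, -0.222, -0.001], [-0.222, 0.975, 0.0], [0.001, 0.0, -1.0]]
wrist_force: [0.4, 0.2, -1.2]
gripper_width: 0.154
gripper_force: 59.2
```

The blade has entered without resistance.

Request:
carry_out(commands=[{"travel": [0, 0, 0.5], "dr": [0, 0, 0], "grip": 0.8}, {"travel": [0, 0, 0.5], "dr": [0, 0, 0], "grip": 0.8}, {"travel": [0, 0, 0.5], "dr": [0, 0, 0], "grip": 0.8}, {"travel": [0, 0, 0.5], "dr": [0, 0, 0], "grip": 0.8}, {"travel": [0, 0, 0], "dr": [0, 0, 0], "grip": 0.8}])

```text
time_s: 14.95
tool_pos: [0.5392, -0.0813, 0.1347]
orientation: [[-0.975, -0.222, -0.001], [-0.222, 0.975, 0.0], [0.001, 0.0, -1.0]]
wrist_force: [0.6, -1.8, -0.5]
gripper_width: 0.154
gripper_force: 59.2
```

Request:
carry_out(commands=[{"travel": [0, 0, 0.3], "dr": [0, 0, 0], "grip": 0.8}, {"travel": [0, 0, 0.2], "dr": [0, 0, 0], "grip": 0.8}, {"travel": [0, 0, 0], "dr": [0, 0, 0], "grip": 0.8}])

```text
time_s: 15.25
tool_pos: [0.54, -0.0814, 0.1319]
orientation: [[-0.975, -0.222, 0.001], [-0.222, 0.975, -0.0], [-0.001, -0.001, -1.0]]
wrist_force: [-3.5, 0.7, 8.3]
gripper_width: 0.149
gripper_force: 60.4
```

The key is seated at z 0.132, as predicted, with 8 N downward contact. Now I'll turn it clockwise.

Request:
carry_out(commands=[{"travel": [0, 0, 0], "dr": [0, 0, 0.12], "grip": 0.8}, {"travel": [0, 0, 0], "dr": [0, 0, 0.12], "grip": 0.8}, {"travel": [0, 0, 0], "dr": [0, 0, 0.12], "grip": 0.8}, {"travel": [0, 0, 0], "dr": [0, 0, 0.12], "grip": 0.8}, {"travel": [0, 0, 0], "dr": [0, 0, 0.12], "grip": 0.8}])

```text
time_s: 15.75
tool_pos: [0.5403, -0.0831, 0.1319]
orientation: [[-0.928, 0.372, 0.001], [0.372, 0.928, -0.004], [-0.003, -0.003, -1.0]]
wrist_force: [-2.1, -4.4, 5.6]
gripper_width: 0.151
gripper_force: 60.1
```

Request:
carry_out(commands=[{"travel": [0, 0, 0], "dr": [0, 0, 0.12], "grip": 0.8}, {"travel": [0, 0, 0], "dr": [0, 0, 0.12], "grip": 0.8}, {"travel": [0, 0, 0], "dr": [0, 0, 0.12], "grip": 0.8}, {"travel": [0, 0, 0], "dr": [0, 0, 0.12], "grip": 0.8}, {"travel": [0, 0, 0], "dr": [0, 0, 0.12], "grip": 0.8}])

```text
time_s: 16.25
tool_pos: [0.5397, -0.0838, 0.1319]
orientation: [[-0.556, 0.832, 0.0], [0.831, 0.556, -0.006], [-0.005, -0.003, -1.0]]
wrist_force: [-3.6, -6.0, 7.0]
gripper_width: 0.156
gripper_force: 60.3
```

Request:
carry_out(commands=[{"travel": [0, 0, 0], "dr": [0, 0, 0.12], "grip": 0.8}, {"travel": [0, 0, 0], "dr": [0, 0, 0.12], "grip": 0.8}, {"travel": [0, 0, 0], "dr": [0, 0, 0.12], "grip": 0.8}, {"travel": [0, 0, 0], "dr": [0, 0, 0.06], "grip": 0.8}, {"travel": [0, 0, 0], "dr": [0, 0, 0], "grip": 0.8}])

```text
time_s: 16.75
tool_pos: [0.5392, -0.084, 0.1319]
orientation: [[-0.172, 0.985, -0.001], [0.985, 0.172, -0.006], [-0.006, -0.002, -1.0]]
wrist_force: [-5.3, -6.5, 7.5]
gripper_width: 0.156
gripper_force: 60.5
```

```bash
python3 - <<'E'
from h import *
s=sensors.get_state(); print(s["joints"].round(1),s["ft_torque"],s["wrist_force"]); plan(.54,-.0815,.132,103)
E
```

```text
[-16.4  23.7 -20.5  45.7  -0.4  63.7] [-1.39637419  1.26129806  0.07415258] [-5.25553299 -6.50732955  7.52736008]
travel cm [ 0.23  0.13 -0.01] yaw 99.9 drz -0.054 tilt [-0.006 -0.002 -1.   ] t 16.75
```

Request:
carry_out(commands=[{"travel": [0, 0, 0], "dr": [0, 0, 0.1], "grip": 0.8}, {"travel": [0, 0, 0], "dr": [0, 0, 0.06], "grip": 0.8}, {"travel": [0, 0, 0], "dr": [0, 0, 0], "grip": 0.8}])

```text
time_s: 17.05
tool_pos: [0.5388, -0.0839, 0.1319]
orientation: [[-0.014, 1.0, -0.002], [1.0, 0.014, -0.006], [-0.006, -0.002, -1.0]]
wrist_force: [-5.7, -5.2, 9.2]
gripper_width: 0.149
gripper_force: 60.7
```

```bash
python3 - <<'E'
from h import *
s=sensors.get_state(); print(s["joints"].round(1),s["ft_torque"],s["wrist_force"]); plan(.54,-.0815,.132,103)
E
```

```text
[-16.4  23.7 -20.6  45.7  -0.4  72.8] [-1.39399833  1.48718322  0.32501369] [-5.69891978 -5.24397223  9.16894386]
travel cm [ 0.24  0.12 -0.01] yaw 90.8 drz -0.213 tilt [-0.0063 -0.0017 -1.    ] t 17.05
```

Request:
carry_out(commands=[{"travel": [0, 0, 0], "dr": [0, 0, 0.05], "grip": 0.8}, {"travel": [0, 0, 0], "dr": [0, 0, 0.03], "grip": 0.8}, {"travel": [0, 0, 0], "dr": [0, 0, 0], "grip": 0.8}])

```text
time_s: 17.35
tool_pos: [0.5388, -0.0837, 0.1319]
orientation: [[0.063, 0.998, -0.002], [0.998, -0.063, -0.006], [-0.006, -0.001, -1.0]]
wrist_force: [-6.1, -5.5, 9.7]
gripper_width: 0.16
gripper_force: 67.1
```

```bash
python3 - <<'E'
from h import *
s=sensors.get_state(); print(s["joints"].round(1),s["ft_torque"],s["wrist_force"],s["gripper_force"]); plan(.54,-.0815,.132,103)
E
```

```text
[-16.4  23.7 -20.6  45.7  -0.4  77.2] [-1.41168936  1.46110719  1.45472424] [-6.06366467 -5.4526753   9.67403004] 67.10680603981018
travel cm [ 0.23  0.11 -0.01] yaw 86.4 drz -0.29 tilt [-0.0063 -0.0013 -1.    ] t 17.35
```

Torque has risen to 1.45 N·m, so the key is at its stop. I'll release, lift away and check.

Request:
carry_out(commands=[{"travel": [0, 0, 0], "dr": [0, 0, 0], "grip": 5}, {"travel": [0, 0, 0], "dr": [0, 0, 0], "grip": 5}, {"travel": [0, 0, 0], "dr": [0, 0, 0], "grip": 5}, {"travel": [0, 0, 0], "dr": [0, 0, 0], "grip": 5}, {"travel": [0, 0, -2], "dr": [0, 0, 0], "grip": 5}])

```text
time_s: 17.85
tool_pos: [0.5379, -0.0807, 0.1485]
orientation: [[0.065, 0.998, -0.005], [0.998, -0.065, 0.002], [0.001, -0.005, -1.0]]
wrist_force: [-0.6, 0.4, 0.7]
gripper_width: 0.585
gripper_force: 0.0
```

Request:
carry_out(commands=[{"travel": [0, 0, -4], "dr": [0, 0, 0], "grip": 5}, {"travel": [0, 0, -4], "dr": [0, 0, 0], "grip": 5}, {"travel": [-3, -4, 0], "dr": [0, 0, 0], "grip": 5}, {"travel": [-3, -4, 0], "dr": [0, 0, 0], "grip": 5}, {"travel": [-3, -4, 0], "dr": [0, 0, 0], "grip": 5}])

```text
time_s: 18.35
tool_pos: [0.4131, -0.1639, 0.2309]
orientation: [[0.063, 0.998, 0.001], [0.998, -0.063, -0.001], [-0.001, 0.001, -1.0]]
wrist_force: [-1.6, -1.4, -0.1]
gripper_width: 0.587
gripper_force: 0.0
```

```bash
python3 - <<'E'
from h import *
print(sensors.get_state()["tool_pos"])
q=viewer.read_camera("top"); p=viewer.read_camera("scene")
for n,c in(("top",q),("scene",p)):
    for t in("key","key_collar","switch_mouth","bottle","brushes","jar","moulds"): print(n,t,[toW(c,d["point"]).round(3) for d in viewer.place_of(t,c)][:2])
a=np.hstack([rect(q,.539,.02,.1,.17,400),rect(p,.539,.02,.1,.17,400)]); cv2.imwrite("pics/r5.png",a[:,:,::-1])
E
```

```text
[ 0.41312003 -0.16385683  0.23089039]
top key [array([ 0.54 , -0.082,  0.071]), array([ 0.498, -0.47 , -0.002])]
top key_collar [array([ 0.498, -0.47 ,  0.031])]
top switch_mouth [array([ 0.537, -0.083,  0.098])]
top bottle [array([ 0.685,  0.117, -0.   ])]
top brushes [array([ 0.68 , -0.09 ,  0.001]), array([0.498, 0.124, 0.066])]
top jar [array([0.685, 0.119, 0.004]), array([ 0.392, -0.026, -0.   ])]
top moulds [array([ 0.455,  0.345, -0.   ])]
scene key [array([ 0.504, -0.464, -0.006]), array([ 0.539, -0.087,  0.073])]
scene key_collar [array([ 0.501, -0.468,  0.028]), array([ 0.539, -0.079,  0.097])]
scene switch_mouth [array([0.5  , 0.127, 0.065]), array([ 0.54 , -0.081,  0.098])]
scene bottle [array([ 0.684,  0.116, -0.004])]
scene brushes [array([ 0.683, -0.087, -0.001])]
scene jar [array([ 0.4  , -0.019, -0.003]), array([0.539, 0.127, 0.096])]
scene moulds [array([0.452, 0.348, 0.   ])]
```

View pics/r5.png

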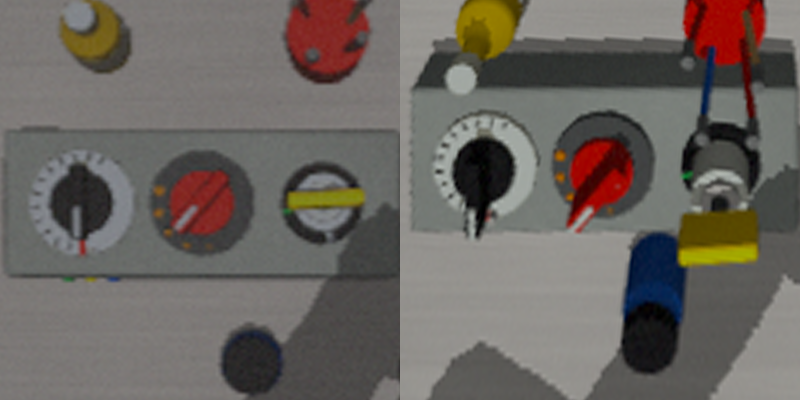

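The final views show the counter pointer at the red mark, and the yellow key seated in the switch (about 325,198) and turned to its stop. The thermostat, bottle, brushes, jar and moulds haven't moved. Handing in.

```bash
python3 -c "
from rig import order; print(order.finish_job())"
```

```text
the job is handed in; nothing more can be done
None
```

The job is done and handed in: the counter is back at its red zero mark, and the key is fully in the switch and turned clockwise to its stop. The thermostat and the loose items are where they were.

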